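# Push the thumb piano home in the tuning jig

### The arm

A 6-joint arm with a two-finger parallel gripper is mounted at the origin on the work surface. World frame = base frame: x ahead of the robot, y to its left, z up, the work surface at z = 0. Lengths are in m, angles in rad, forces in N, time in s.
With the tool pointing down it reaches from about 0.35 to 0.975 m from the base axis. Payload 4.9 kg.
Tool frame: the origin (TCP) lies midway between the tips of the shut fingers; the grasp point (between the pads) lies 19 mm behind it; z points along the fingers, y is the direction in which the jaws open and shut (so a half turn about z gives the same grasp; the last joint's range is limited). The gripper opens to 85 mm and grips with 20 to 120 N. Pads are 22 mm wide; open, the fingers measure 114 mm over their backs; the gripper's body (76 mm by 85 mm) begins 54 mm behind the grasp point. The pads swing forward as they close: fully open they stand 13 mm farther back than shut.
Start: joints at [-1.286, 0.053, 1.613, -0, 1.476, -0.119], TCP at [0.246, -0.575, 0.231] pointing down, gripper open.
Joint ranges: [-3.01, 3.01], [-1.01, 2.22], [0.06, 2.58], [-1.02, 4.17], [0.09, 2.62], [-3.14, 3.14]. Speed limits (rad/s): [2.57, 2.57, 3.14, 3.14, 3.14, 3.14].

### API

Orientations are given as a unit quaternion [w, x, y, z].
In Python, from plant import state, grab_frame, camera_params, job_done, boxes_of gives the robot as it stands.
- The arm moves only by the tool step_arm, never from a script. Its argument "steps" is a list of rows, each a list of 4 numbers: the shift along the tool's x, y, z in mm, then the turn about the tool's z in degrees. A call has 1 to 8 rows; each row shifts and turns the pose as measured when the row begins, along the tool's axes as they then stand; what a row does not reach is not made up. A row lasts 1/10 s, in which the tool goes at most 50 mm and 8.59 degrees, less where a joint would pass 70% of its speed; a pose out of reach is approached as far as the arm can. A call is refused whole if a number of a shift passes 50 or a number of a turn 8.59, either way. A call with a gripper value outside its range is refused whole. "claw" is the opening in per cent of the stroke, from 0 (shut) to 100 (fully open), set as the call begins (left out, the last holds). The fingers move at their own pace and stop on an object; the grip force is fixed at half the most. Time passes only in rows, so rows that do not move let the fingers close. It gives the time, the measured TCP pose, the force and the opening at its end, in the units of the state.
- state(): the state, without advancing time (a new reading comes with each control period).
- grab_frame(name): name is "side" or "top"; returns (picture, depth): 384x512x3 uint8, red, green, blue; 384x512 float32, m along the optical axis (not along the pixel's ray), 0 where there is no reading.
- camera_params(name): a dict with "mtx" (3x3 intrinsics, pixels), "k1" (the pictures are not rectified: a ray, as slopes to the right and down, at radius r is drawn at 1 + k1 r^2 times it, then the intrinsics apply), "extrinsics" (4x4, takes a point from camera to world coordinates). Camera axes: x right, y down, z forward; pixel columns grow to the right and rows downward; lengths in m; the calibration is good to about 2 mm. A picture is of the moment at which its call begins. camera_params takes no time and is no camera call.
- job_done(): hands the job in, once; it reports no verdict.
Trained networks look in the newest picture that a camera, given by its name, has taken for a name from the list of things; names that differ only in an ending like _2 or _b are one class to them, and where a whole thing is asked for, a point or a joint stands for the part that bears it (a point fixed in the world has none). Each returns a list of dicts, best first, with "p" (0 to 1); they miss things now and then, are a little off and sometimes report something else, mostly with a low value. They report only what shows in the picture. A call takes as long as a camera call. They do not tell look-alikes from the thing itself.
- boxes_of(camera, label): "box" ([left, top, width, height] in pixels, round what is visible of it).
The state is a dict: "time": time; "joint_pos": joint angles; "joint_vel": joint speeds; "joint_efforts": joint torques, N m; "tool_pos": TCP position; "tool_rot": TCP orientation; "contact_force": force on the tool from outside, world axes, zero at the start; "ft_torque": the same for the moment, N m; "gripper_width": opening from 0.0 (shut) to 1.0 (fully open).
Only numpy, scipy, OpenCV 4.12 (cv2) and the standard library are available. Lean on these libraries where they do the work, as an engineer would, in place of code of your own. Each camera call takes 0.05 s, during which the arm holds its last target. There are 200 camera calls.

### The job

Push the thumb piano along the table, away from the robot, until its long side is flush against the jig's back rail; then push the jig's big sliding block along the rail until the thumb piano is held snugly, without a gap, between the block and the fixed end stop. Only push: do not lift or tip the thumb piano, leave the other things on the table where they are, and finish with the hand clear.

Things in the scene. Friction and masses are not known exactly. Their poses are not given: they have to be found in the camera images.
- piano: thumb piano: brown wooden box 95 (x) x 140 (y) x 36 mm tall, flat steel tongues on top (to 45 mm high), 0.25-0.5 kg, loose, 2-6 N to slide. Origin: centre of its underside. Starts in front of the rail, within 20 degrees of parallel, between the lines of the stop and the block. Its far long side (own +x) goes to the rail; home, its origin is at jig x = -0.0475, y = -0.070.
- jig: tuning jig of pale wood fixed to the table, 40 mm tall. Origin: at table height on the FRONT face of the back rail (looking to jig -x, towards the robot). The rail runs along jig y, from y = -0.175 to +0.285; it is 22 mm thick, behind x = 0. The table is bare in front of it.
- stop_face (a point): middle of the inner face (looking to jig +y) of the jig's fixed end stop, at jig x = -0.040, y = -0.140, 20 mm up. The stop is a pale wooden arm 26 mm wide, 40 mm tall, standing out from the rail to jig x = -0.080, at its right-hand end as the robot sees it.
- slide (a joint): travel in m of the sliding block along the rail, towards the fixed end stop (jig -y). The block's inner face lies at jig y = 0.125 - value; value 0.125 when it holds the thumb piano against the end stop. It stays where it is left; it takes about 2 N to push alone, up to 10 N with the thumb piano ahead of it.
- slide_outer (a point): middle of the OUTER face (the one looking away from the end stop, to jig +y) of the sliding block, 20 mm above the table: the place to push. The block is dark wood, 79 mm along jig x (from the rail to x = -0.080), 92 mm along jig y, 40 mm tall, with a low metal plate and screw on top up to 52 mm.
- soft_brush: bystander, leave alone: round soft brush standing upright on its wooden handle, 42 mm across, 98 mm tall; stands near the fixed end stop. Origin: centre of its underside.
- oil_jar: bystander, leave alone: small amber jar with steel cap, 42 mm across, 75 mm tall; stands in front of (nearer the robot than) the sliding block. Origin: centre of its underside.
- scrub_brush: bystander, leave alone: block brush with wooden back and pale bristles, 45 x 100 x 38 mm, lying beyond the rail. Origin: centre of its underside.
- driver: bystander, leave alone: red-handled screwdriver about 200 mm long lying along and beyond the rail. Origin: between handle and blade, at table height.
- rubber_block: bystander, leave alone: black rubber sanding block, 50 x 30 x 20 mm, lying to the right. Origin: centre of its underside.
- dish: bystander, leave alone: shallow steel bowl, 150 mm across, 35 mm tall, to the left. Origin: centre of its underside.
- drum: bystander, leave alone: frame drum lying flat, 192 mm across, 37 mm tall, to the right. Origin: centre of its underside.
Things that resemble listed ones, but are neither listed nor needed, are in the scene too. Of the things like the piano, leave any that is orange; of the rest the smaller one is meant.

How it is judged:
On the way, in this order (a step that is already met when the one before it is completed fails the run):
1. the thumb piano's long side is against the back rail before the block is brought up to it (x of piano in the frame of jig between -0.0535 and -0.0435 m and angle between the x axis of piano and the x axis of jig, either way round below 0.08 rad and value of joint slide below 0.115 m), for 0.1 s.
2. the sliding block has closed up to the thumb piano (value of joint slide above 0.12 m), for 0.2 s.
At the end, for the whole second after the job is handed in: The thumb piano lies flat and still, its far long side within 4 mm of the back rail and parallel to it within 0.04 rad, its end within 4 mm of the fixed end stop, and the sliding block pushed up to it (slide value above 0.121) (x of piano in the frame of jig between -0.0515 and -0.0435 m and angle between the x axis of piano and the x axis of jig, either way round below 0.04 rad and y of piano in the frame of jig between -0.075 and -0.066 m and value of joint slide above 0.121 m and angle between piano's own z axis and vertical below 0.04 rad and height (world z) of piano below 0.004 m and linear speed of piano below 0.01 m/s); the robot touches nothing.
It fails at once if the thumb piano is lifted (more than 10 mm) or tipped (more than 0.15 rad) (height (world z) of piano above 0.01 m or angle between piano's own z axis and vertical above 0.15 rad).
It fails at once if a bystander is moved more than 20 mm (distance of any of soft_brush, oil_jar, scrub_brush, driver, rubber_block, dish, drum from where it was at the start of the episode above 0.02 m).
It also fails if it takes over 51 s, if anything falls off the work surface, if the arm or the gripper's body presses on something with over 40 N, if the wrist force passes 120 N, or if a joint passes its speed limit or range.

## Working session

There is one attempt and no reset: what is moved stays moved. The work goes in short steps, Python scripts to look and compute and a tool call to move; the robot and the scene stay as the last step left them, time stands still between calls to the robot, and variables do not carry over. Pictures are saved under pics/ and viewed, about 8 in all and at most 12, crops included, and the job is handed in when it is done.

Besides the shell and the picture viewer there is one more tool, called as name(argument=value, ...), one argument or row to a line, values as JSON. step_arm: Moves the arm, as the interface text tells. Its arguments: {"type":"object","properties":{"steps":{"type":"array"},"claw":{"type":"number"}},"required":["steps"]}

```bash
mkdir -p pics
cat > h.py <<'E'
import numpy as np, cv2
from plant import *
def shot(cam,fn=None):
    im,d=grab_frame(cam)
    if fn: cv2.imwrite('pics/'+fn,cv2.cvtColor(im,cv2.COLOR_RGB2BGR))
    return im,d
def cloud(cam,d):
    p=camera_params(cam);K=np.array(p['mtx']);k=p['k1'];T=np.array(p['extrinsics'])
    h,w=d.shape;u,v=np.meshgrid(np.arange(w),np.arange(h))
    pts=np.stack([u,v],-1).reshape(-1,1,2).astype(np.float64)
    r=cv2.undistortPoints(pts,K,np.array([k,0,0,0,0.])).reshape(h,w,2)
    P=np.dstack([r*d[...,None],d])
    W=P@T[:3,:3].T+T[:3,3]; W[d==0]=np.nan
    return W
E
python3 - <<'E'
from h import *
ims=[]
for c in('top','side'):
    im,d=shot(c,c+'0.png');np.save(c+'0.npy',d);W=cloud(c,d)
    print(c,np.round(camera_params(c)['extrinsics'],3).tolist(),camera_params(c)['k1'])
    for n in('piano','jig','slide_outer','slide','soft_brush','oil_jar','rubber_block','dish','drum'):
        for b in boxes_of(c,n)[:4]:
            x,y,w,h=b['box'];q=W[int(y+h/2),int(x+w/2)]
            print(n,np.round(b['box']).astype(int).tolist(),round(b['p'],2),np.round(q,3))
print(state()['time'],state()['tool_rot'])
E
```

```text
top [[-0.019, -0.996, 0.091, 0.443], [-1.0, 0.017, -0.02, -0.028], [0.018, -0.091, -0.996, 1.211], [0.0, 0.0, 0.0, 1.0]] -0.1411879713283401
piano [256, 177, 50, 37] 0.92 [ 0.525 -0.136  0.04 ]
piano [152, 234, 68, 73] 0.71 [0.312 0.144 0.051]
piano [277, 254, 58, 47] 0.58 [ 0.282 -0.205  0.031]
jig [173, 136, 149, 54] 0.9 [ 0.627 -0.041  0.004]
slide_outer [206, 153, 37, 37] 0.88 [0.597 0.028 0.047]
slide [207, 154, 35, 39] 0.84 [0.591 0.028 0.049]
slide [336, 194, 15, 15] 0.72 [ 0.504 -0.327  0.024]
soft_brush [336, 147, 14, 17] 0.71 [ 0.631 -0.31   0.1  ]
oil_jar [218, 215, 12, 12] 0.51 [0.454 0.028 0.073]
rubber_block [338, 196, 10, 12] 0.71 [ 0.504 -0.325  0.021]
dish [81, 228, 48, 49] 0.61 [0.362 0.396 0.003]
drum [356, 209, 65, 67] 0.74 [ 0.378 -0.457  0.039]
side [[0.992, -0.076, 0.1, 0.366], [-0.126, -0.542, 0.831, -1.445], [-0.009, -0.837, -0.547, 0.973], [0.0, 0.0, 0.0, 1.0]] -0.09182269311497272
piano [156, 152, 52, 36] 0.77 [0.311 0.111 0.058]
piano [230, 196, 35, 39] 0.6 [ 0.512 -0.18   0.046]
piano [156, 210, 41, 39] 0.58 [ 0.287 -0.217  0.042]
piano [242, 248, 17, 11] 0.28 [ 0.501 -0.337  0.022]
jig [249, 156, 62, 87] 0.55 [ 0.641 -0.062  0.016]
jig [169, 259, 74, 62] 0.21 [ 0.364 -0.482  0.035]
slide_outer [246, 171, 33, 27] 0.96 [0.588 0.003 0.041]
slide_outer [240, 248, 20, 14] 0.44 [ 0.501 -0.344  0.02 ]
slide [244, 171, 33, 25] 0.94 [0.581 0.007 0.043]
soft_brush [283, 225, 18, 32] 0.73 [ 0.626 -0.335  0.052]
oil_jar [217, 174, 11, 21] 0.6 [0.448 0.018 0.044]
rubber_block [243, 246, 13, 17] 0.74 [nan nan nan]
dish [172, 132, 38, 17] 0.58 [0.35  0.421 0.017]
1.0 [-1.71717121e-06  9.79687420e-01  2.00530695e-01 -2.70771005e-06]
```

View pics/top0.png

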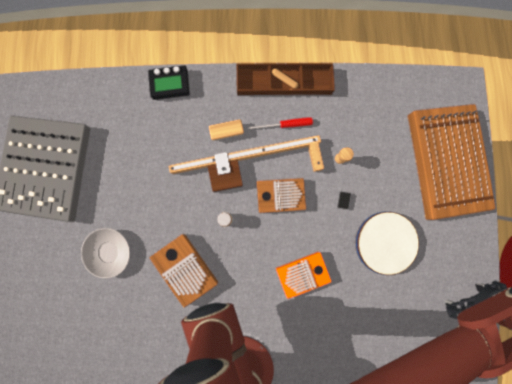

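View pics/side0.png

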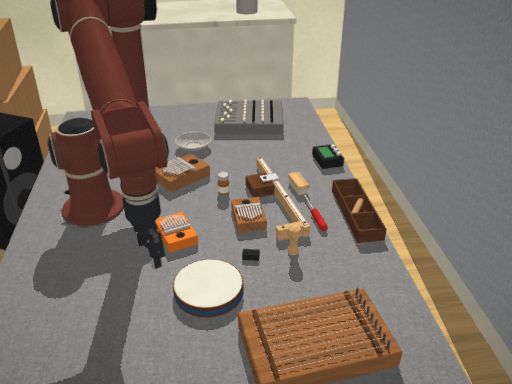

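Thumb-piano candidates in the top view: brown at (281,196), larger brown at (184,270), and orange at (304,275). The orange one is out. Of the two brown ones, the one at (281,196) is smaller and lies in front of the rail, between stop and block, so it fits. I'll confirm it in a crop and measure the poses.

Run:
```python
from h import *
im=cv2.imread('pics/top0.png');d=np.load('top0.npy');W=cloud('top',d)
cv2.imwrite('pics/crop1.png',cv2.resize(im[125:310,145:365],None,fx=3.5,fy=3.2,interpolation=cv2.INTER_CUBIC)[:600,:800])
hsv=cv2.cvtColor(im,cv2.COLOR_BGR2HSV)
def rect(x0,y0,x1,y1,lo,hi,name):
    m=np.zeros(d.shape,bool);m[y0:y1,x0:x1]=1
    m&=(W[...,2]>lo)&(W[...,2]<hi)
    p=W[m][:,:2];r=cv2.minAreaRect((p*1000).astype(np.float32))
    print(name,len(p),np.round(r[0],1),np.round(r[1],1),round(r[2],1),'medz',np.median(W[m][:,2]).round(4)); return m
rect(250,172,312,218,.022,.06,'piano'); rect(145,230,222,310,.022,.06,'bigpiano')
rect(205,165,245,195,.025,.06,'block')
# rail
m=np.zeros(d.shape,bool);m[130:178,166:325]=1
m&=(W[...,2]>.03)&(W[...,2]<.048)
p=W[m]
# line fit via y bins: use points near line
a=W[167,173],W[141,316];print(a)
dirv=(a[0]-a[1])[:2];dirv/=np.linalg.norm(dirv);n=np.array([dirv[1],-dirv[0]])
for i in range(3):
    c=p[:,:2]; 
    if i==0:o=a[1][:2]
    q=p[abs((c-o)@n)<.014][:,:2]
    vx,vy,x0,y0=cv2.fitLine(q.astype(np.float32),cv2.DIST_L2,0,.01,.01).ravel()
    dirv=np.array([vx,vy]);dirv*=np.sign(dirv[1]);n=np.array([dirv[1],-dirv[0]]);o=np.array([x0,y0])
s=(q-o)@dirv;e=(q-o)@n
print('rail dir',dirv,'yaw deg',np.degrees(np.arctan2(-dirv[0],dirv[1])),'o',o,'s',s.min(),s.max(),'e',e.min(),e.max(),np.percentile(e,[2,98]))
```

```text
piano 1515 [ 524.3 -139.8] [ 95.2 140.4] 2.8 medz 0.0381
bigpiano 2531 [309.8 152. ] [181.  122.6] 34.3 medz 0.0476
block 770 [585.9  29.7] [81.1 98.2] 10.6 medz 0.0416
(array([0.61236998, 0.17845817, 0.04465949]), array([ 0.68448954, -0.24788329,  0.04199017]))
rail dir [-0.18525161  0.9826911 ] yaw deg 10.675801 o [ 0.6486796  -0.03592016] s -0.22776647791023033 0.23296451327303616 e -0.013944887898347936 0.013623942509294898 [-0.01169207  0.01200678]
```

View pics/crop1.png

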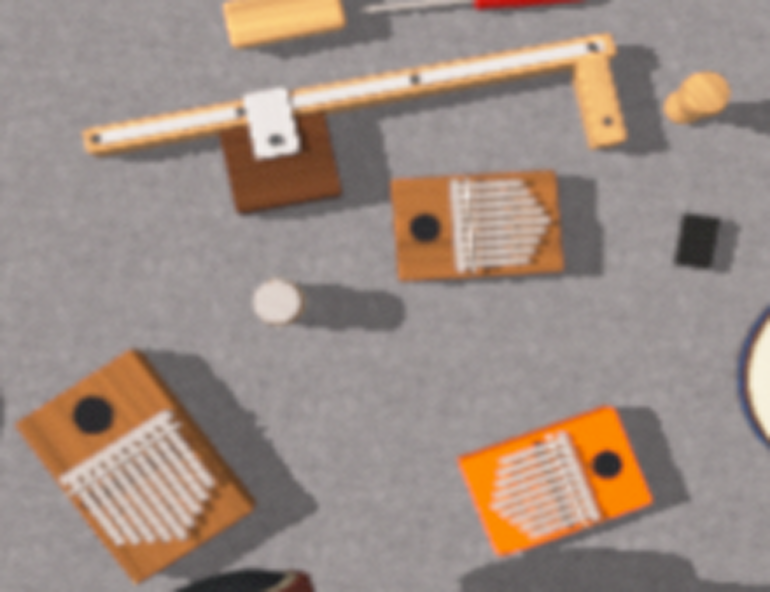

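The crop confirms it: the brown box at top-view (281,196) measures 95 x 140 mm. The other brown one is 123 x 181 mm, and the third is orange.

Jig frame: yaw 10.7°, origin about (0.648, -0.089). In that frame the piano is at about (-0.130, -0.027) with yaw -7.9°, and the slide value is about 0.045. I'll push with the open fingers spread along the piano's long side.

step_arm(
  steps=[
    [0,0,0,6.2],
    [0,0,0,6.2],
    [27,-37,0,0],
    [27,-37,0,0],
    [27,-37,0,0],
    [27,-37,0,0],
    [27,-37,0,0],
    [27,-37,0,0],
  ],
  claw=100,
)

```text
time: 1.8
tool_pos: [0.3671, -0.3243, 0.2306]
tool_rot: [0.001, 0.996, 0.084, 0.0]
contact_force: [1.1, -0.1, 0.3]
gripper_width: 0.999
```

```bash
cat >> h.py <<'E'
O=np.array([.6476,-.0894]);th=np.radians(10.68)
N=np.array([np.cos(th),np.sin(th)]);D=np.array([-np.sin(th),np.cos(th)])
def jig(p): p=np.asarray(p)[:2]-O; return np.array([p@N,p@D])
def where():
    s=state();q=s['tool_rot'];yaw=2*np.degrees(np.arctan2(q[2],q[1]))
    print('t',round(s['time'],2),'jig xy',np.round(jig(s['tool_pos'])*1000,1),'z',round(s['tool_pos'][2]*1000,1),'yaw-jig',round(yaw-10.68,2),'F',np.round(s['contact_force'],1),'w',s['gripper_width'])
def togo(x,y,z):
    s=state();q=s['tool_rot'];ty=2*np.arctan2(q[2],q[1]);w=O+np.array(x)*N+y*D-s['tool_pos'][:2]
    print('togo tool mm',np.round(1000*np.array([w@[np.cos(ty),np.sin(ty)],w@[np.sin(ty),-np.cos(ty)],s['tool_pos'][2]-z]),1),'turn',round(np.degrees(ty)-10.68,2))
E
python3 -c "
from h import *
where();togo(-.215,-.025,.1)"
```

```text
t 1.8 jig xy [-319.1 -178.9] z 230.6 yaw-jig -1.07 F [ 1.1 -0.1  0.3] w 0.9989244467662388
togo tool mm [ 101.2 -155.8  130.6] turn -1.07
```

step_arm(
  steps=[
    [25,-39,15,-1.07],
    [25,-39,30,0],
    [25,-39,30,0],
    [20,-30,30,0],
    [5,-8,20,0],
    [0,0,0,0],
  ],
)

```text
time: 2.4
tool_pos: [0.4386, -0.1526, 0.1104]
tool_rot: [0.004, 0.995, 0.097, 0.004]
contact_force: [-0.9, -0.4, 1.1]
gripper_width: 1.0
```

```bash
python3 -c "
from h import *
where();togo(-.215,-.025,0.002)"
```

```text
t 2.4 jig xy [-217.1  -23.4] z 110.4 yaw-jig 0.45 F [-0.9 -0.4  1.1] w 0.9996808842541737
togo tool mm [  2.1   1.6 108.4] turn 0.45
```

step_arm(
  steps=[
    [0,1,35,0.4],
    [0,0,35,0],
    [0,0,25,0],
    [0,0,10,0],
    [0,0,3,0],
    [0,0,0,0],
  ],
)

```text
time: 3.0
tool_pos: [0.4455, -0.1609, 0.0079]
tool_rot: [0.008, 0.996, 0.092, 0.01]
contact_force: [-0.3, 0.3, 0.2]
gripper_width: 1.003
```

```bash
python3 -c "
from h import *
where();togo(-.106,-.025,0.002);shot('top','top1.png');shot('side','s1.png')
a=cv2.imread('pics/top1.png')[120:250,160:360];b=cv2.imread('pics/s1.png')[130:260,150:350]
cv2.imwrite('pics/c2.png',cv2.resize(np.vstack([a,b]),None,fx=2.3,fy=2.3))"
```

```text
t 3.0 jig xy [-211.8  -32.8] z 7.9 yaw-jig -0.08 F [-0.3  0.3  0.2] w 1.0025884407997836
togo tool mm [105.8  -8.    5.9] turn -0.08
```

View pics/c2.png

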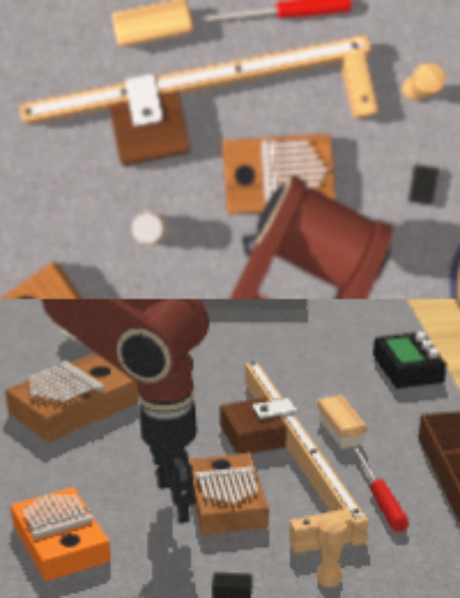

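The picture shows the hand just in front of the piano's near side, clear of the jar and the orange piano. Now I'll push slowly along jig +x.

step_arm(
  steps=[
    [3,-8,4,0],
    [12,0,0,0],
    [12,0,0,0],
    [12,0,0,0],
    [12,0,0,0],
    [12,0,0,0],
    [8,0,0,0],
    [0,0,0,0],
  ],
)

```text
time: 3.9
tool_pos: [0.523, -0.1388, 0.0086]
tool_rot: [0.01, 0.996, 0.093, 0.012]
contact_force: [-1.0, 1.0, -0.3]
gripper_width: 1.001
```

```bash
cat >> h.py <<'E'
def piano(fn=None):
    im,d=shot('top',fn);W=cloud('top',d);J=(W[...,:2]-O)@np.array([N,D]).T
    h=cv2.cvtColor(im,cv2.COLOR_RGB2HSV)
    m=(W[...,2]>.022)&(W[...,2]<.056)&(J[...,0]>-.2)&(J[...,0]<-.002)&(J[...,1]>-.138)
    bl=m&(h[...,2]<120)&(h[...,1]>90)
    return im,W,J,m,h
E
python3 -c "
from h import *
where()
im,W,J,m,h=piano('t3.png');shot('side','s3.png')
a=cv2.imread('pics/t3.png')[120:250,160:360];b=cv2.imread('pics/s3.png')[130:260,150:350]
cv2.imwrite('pics/c3.png',cv2.resize(np.vstack([a,b]),None,fx=2.3,fy=2.3))
k=m&(J[...,1]<.07)
for y in np.arange(-.13,.13,.02):
    r=k&(abs(J[...,1]-y)<.01)
    if r.sum(): print(round(y,3),r.sum(),np.round(np.percentile(J[...,0][r],[2,98]),4))
"
```

```text
t 3.9 jig xy [-131.6  -25.4] z 8.6 yaw-jig 0.02 F [-1.   1.  -0.3] w 1.0006570938975803
-0.09 73 [-0.082  -0.0263]
-0.07 102 [-0.0752 -0.0268]
-0.05 79 [-0.0627 -0.0262]
-0.03 43 [-0.0666 -0.0261]
-0.01 51 [-0.0506 -0.0267]
0.01 91 [-0.0722 -0.0264]
0.03 171 [-0.1099 -0.0271]
0.05 93 [-0.1156 -0.0279]
```

View pics/c3.png

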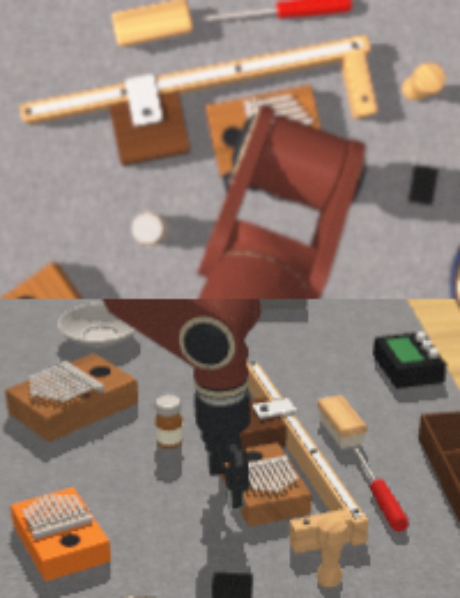

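The piano is now parallel to the rail, with its far side uniformly 26-27 mm short of it. I'll finish the push in small rows and watch the force.

step_arm(
  steps=[
    [8,0,2,0],
    [7,0,0,0],
    [5,0,0,0],
    [4,0,0,0],
    [3,0,0,0],
    [2,0,0,0],
  ],
)

```text
time: 4.6
tool_pos: [0.5489, -0.1338, 0.0063]
tool_rot: [0.01, 0.996, 0.093, 0.007]
contact_force: [-15.7, -3.7, 11.5]
gripper_width: 1.002
```

```bash
cat > m.py <<'E'
from h import *
import sys
where()
im,W,J,m,h=piano(sys.argv[1])
k=m&(J[...,1]<.07)
for y in np.arange(-.13,.09,.02):
    r=(abs(J[...,1]-y)<.01)&(J[...,0]>-.2)
    z=W[...,2]
    print(round(y,3),'x98',np.round(np.percentile(J[...,0][r&k],98),4) if (r&k).any() else 0,'gap px',(r&(z<.02)&(J[...,0]<-.0)&(J[...,0]>-.05)).sum())
E
python3 m.py t4.png
```

```text
t 4.6 jig xy [-105.2  -25.4] z 6.3 yaw-jig -0.0 F [-15.7  -3.7  11.5] w 1.0022212145703298
-0.13 x98 0 gap px 105
-0.11 x98 0 gap px 101
-0.09 x98 -0.0025 gap px 12
-0.07 x98 -0.0029 gap px 0
-0.05 x98 -0.0022 gap px 0
-0.03 x98 -0.0027 gap px 0
-0.01 x98 -0.0021 gap px 0
0.01 x98 -0.0034 gap px 0
0.03 x98 -0.0043 gap px 0
0.05 x98 -0.0052 gap px 67
0.07 x98 0 gap px 98
```

16 N of contact, far side at the rail. Now I'll back off, rise and shut the gripper.

step_arm(
  steps=[
    [0,0,0,0],
    [-10,0,0,0],
    [-12,0,0,0],
    [0,0,-25,0],
    [0,0,-40,0],
    [0,0,-40,0],
    [0,-20,-20,0],
    [0,-40,0,0],
  ],
)

```text
time: 5.45
tool_pos: [0.5101, -0.0786, 0.1335]
tool_rot: [0.01, 0.996, 0.089, 0.008]
contact_force: [0.2, -0.5, -0.8]
gripper_width: 1.0
```

step_arm(
  steps=[
    [10,-40,0,0],
    [20,-40,0,0],
    [20,-40,0,0],
    [20,-40,0,0],
    [10,-20,0,0],
    [0,0,0,0],
  ],
  claw=0,
)

```text
time: 6.05
tool_pos: [0.5553, 0.1212, 0.134]
tool_rot: [0.009, 0.996, 0.089, 0.014]
contact_force: [0.1, 0.0, 0.6]
gripper_width: 0.003
```

```bash
python3 m.py t5.png; python3 -c "
from h import *
togo(-.04,.215,.015)
d=grab_frame('top')[1];W=cloud('top',d);J=(W[...,:2]-O)@np.array([N,D]).T;z=W[...,2]
for x in(-.06,-.045,-.03):
  r=(abs(J[...,0]-x)<.007)&(z>.028)&(z<.056)
  y=np.sort(J[...,1][r]);g=np.diff(y);i=np.where(g>.004)[0];print(x,y[0].round(4),[(y[k].round(4),y[k+1].round(4)) for k in i],y[-1].round(4))
cv2.imwrite('pics/c5.png',cv2.resize(cv2.imread('pics/t5.png')[110:250,150:370],None,fx=3,fy=3))"
```

```text
t 6.05 jig xy [-51.7 224. ] z 134.0 yaw-jig -0.47 F [0.1 0.  0.6] w 0.00326714111470901
-0.13 x98 0 gap px 104
-0.11 x98 0 gap px 106
-0.09 x98 -0.0043 gap px 10
-0.07 x98 -0.0037 gap px 0
-0.05 x98 -0.0036 gap px 0
-0.03 x98 -0.0055 gap px 0
-0.01 x98 -0.0039 gap px 0
0.01 x98 -0.004 gap px 0
0.03 x98 -0.0045 gap px 0
0.05 x98 -0.0048 gap px 65
0.07 x98 0 gap px 98
togo tool mm [ 12.3   7.9 118.9] turn -0.53
-0.06 -0.6901 [(np.float64(-0.678), np.float64(-0.6739)), (np.float64(-0.6575), np.float64(-0.6527)), (np.float64(-0.6503), np.float64(-0.6449)), (np.float64(-0.6341), np.float64(-0.6261)), (np.float64(-0.6136), np.float64(-0.6078)), (np.float64(-0.5893), np.float64(-0.585)), (np.float64(-0.5774), np.float64(-0.5729)), (np.float64(-0.551), np.float64(-0.546)), (np.float64(-0.5425), np.float64(-0.5385)), (np.float64(-0.5243), np.float64(-0.5195)), (np.float64(-0.5006), np.float64(-0.4937)), (np.float64(-0.4691), np.float64(-0.2232)), (np.float64(-0.2177), np.float64(-0.1659)), (np.float64(-0.1417), np.float64(-0.0917)), (np.float64(0.048), np.float64(0.0797)), (np.float64(0.1707)
[... 1152 characters left out ...]
 (np.float64(-0.6502), np.float64(-0.6445)), (np.float64(-0.6379), np.float64(-0.628)), (np.float64(-0.6167), np.float64(-0.6084)), (np.float64(-0.6003), np.float64(-0.5962)), (np.float64(-0.5915), np.float64(-0.5792)), (np.float64(-0.5719), np.float64(-0.5669)), (np.float64(-0.5627), np.float64(-0.5573)), (np.float64(-0.5285), np.float64(-0.523)), (np.float64(-0.5183), np.float64(-0.514)), (np.float64(-0.5071), np.float64(-0.5022)), (np.float64(-0.5019), np.float64(-0.4965)), (np.float64(-0.471), np.float64(-0.1658)), (np.float64(-0.1423), np.float64(-0.0921)), (np.float64(0.0479), np.float64(0.0794)), (np.float64(0.1707), np.float64(0.5884)), (np.float64(0.7609), np.float64(0.7655))] 0.769
```

View pics/c5.png

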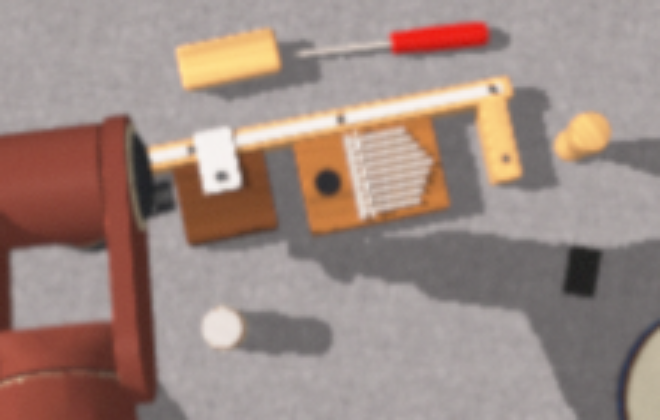

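The picture shows the piano flush at the rail, ends at y -0.092 and 0.048. The block spans y 0.080 to 0.171 with its outer side free, and the stop is at -0.1415. Now down beside the block's outer face.

step_arm(
  steps=[
    [6,0,35,-0.5],
    [6,0,35,0],
    [0,0,30,0],
    [0,0,12,0],
    [0,0,4,0],
    [0,0,0,0],
  ],
)

```text
time: 6.75
tool_pos: [0.5714, 0.1113, 0.0182]
tool_rot: [0.01, 0.996, 0.088, 0.017]
contact_force: [0.5, 0.7, 0.1]
gripper_width: -0.003
```

```bash
python3 -c "
from h import *
where();togo(-.04,.105,.015)"
```

```text
t 6.75 jig xy [-37.7 211.3] z 18.2 yaw-jig -0.6 F [0.5 0.7 0.1] w -0.0025108802153704056
togo tool mm [ -1.2 106.3   3.2] turn -0.6
```

step_arm(
  steps=[
    [0,12,1,0],
    [0,12,0,0],
    [0,10,0,0],
    [0,10,0,0],
    [0,10,0,0],
    [0,10,0,0],
    [0,8,0,0],
    [0,6,0,0],
  ],
)

```text
time: 7.55
tool_pos: [0.5887, 0.0295, 0.0239]
tool_rot: [0.008, 0.996, 0.087, 0.021]
contact_force: [1.5, 4.0, -2.7]
gripper_width: -0.002
```

```bash
python3 -c "
from h import *
where();togo(-.04,.105,.015)"
```

```text
t 7.55 jig xy [-35.9 127.7] z 23.9 yaw-jig -0.67 F [ 1.5  4.  -2.7] w -0.0020657568941261075
togo tool mm [-3.9 22.8  8.9] turn -0.67
```

step_arm(
  steps=[
    [-1,5,2,0],
    [-1,5,2,0],
    [0,5,1,0],
    [0,4,1,0],
    [0,3,0,0],
    [0,2,0,0],
  ],
)

```text
time: 8.15
tool_pos: [0.5923, 0.0075, 0.0201]
tool_rot: [0.004, 0.996, 0.086, 0.022]
contact_force: [-1.9, 12.6, 4.9]
gripper_width: 0.005
```

```bash
python3 -c "
from h import *
where()"
```

```text
t 8.15 jig xy [-36.4 105.5] z 20.1 yaw-jig -0.76 F [-1.9 12.6  4.9] w 0.005125260648205225
```

step_arm(
  steps=[
    [0,3,0,0],
    [0,3,0,0],
    [0,3,0,0],
  ],
)

```text
time: 8.45
tool_pos: [0.5922, 0.0078, 0.0204]
tool_rot: [-0.006, 0.996, 0.086, 0.02]
contact_force: [-2.8, 14.6, 4.5]
gripper_width: -0.002
```

```bash
cat > f.py <<'E'
from h import *
import sys
where();im,d=shot('top',sys.argv[1]);shot('side','s'+sys.argv[1])
W=cloud('top',d);J=(W[...,:2]-O)@np.array([N,D]).T;z=W[...,2]
for x in(-.06,-.045,-.03):
  r=(abs(J[...,0]-x)<.007)&(z>.028)&(z<.056)&(abs(J[...,1])<.2)
  y=np.sort(J[...,1][r]);i=np.where(np.diff(y)>.003)[0]
  print(x,y[0].round(4),[(float(y[k].round(4)),float(y[k+1].round(4))) for k in i],y[-1].round(4))
for y in(-.12,-.1,-.08,-.06,-.04,-.02):
  r=(abs(J[...,1]-y)<.008)&(z>.022)&(z<.056)&(abs(J[...,0])<.15);print(y,'x range',J[...,0][r].min().round(4),J[...,0][r].max().round(4))
a=cv2.imread('pics/'+sys.argv[1])[120:220,190:360];b=cv2.imread('pics/s'+sys.argv[1])[150:250,200:370]
cv2.imwrite('pics/c'+sys.argv[1],cv2.resize(np.vstack([a,b]),None,fx=3,fy=3))
E
python3 f.py 6.png
```

```text
t 8.45 jig xy [-36.4 105.8] z 20.4 yaw-jig -0.82 F [-2.8 14.6  4.5] w -0.0019455313463297263
-0.06 -0.1647 [(0.0393, 0.0682)] 0.0694
-0.045 -0.1663 [(0.0267, 0.0628)] 0.0628
-0.03 -0.1652 [] 0.0211
-0.12 x range -0.0937 0.09
-0.1 x range -0.0939 0.0903
-0.08 x range -0.0938 0.0914
-0.06 x range -0.0939 0.0839
-0.04 x range -0.0939 0.024
-0.02 x range -0.0939 0.0226
```

View pics/c6.png

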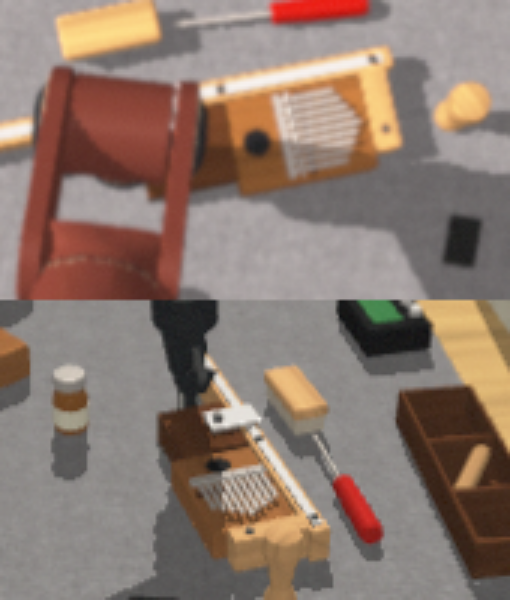

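The block, piano and stop show no gap, the piano's near side is uniformly at -0.094, and the block no longer gives at 15 N. I'll give one firmer press to be sure, then back off and rise clear.

step_arm(
  steps=[
    [0,6,0,0],
    [0,6,0,0],
    [0,6,0,0],
  ],
)

```text
time: 8.85
tool_pos: [0.5921, 0.0082, 0.0208]
tool_rot: [-0.024, 0.996, 0.085, 0.017]
contact_force: [-3.6, 23.9, 8.1]
gripper_width: -0.003
```

step_arm(
  steps=[
    [0,-8,0,0],
    [0,-25,0,0],
    [0,-30,0,0],
    [0,-15,-30,0],
    [0,-30,-45,0],
    [0,-40,-45,0],
    [0,-40,0,0],
    [0,0,0,0],
  ],
)

```text
time: 9.65
tool_pos: [0.557, 0.182, 0.1428]
tool_rot: [-0.018, 0.996, 0.084, 0.016]
contact_force: [-0.5, -0.6, -0.2]
gripper_width: -0.001
```

```bash
python3 f.py 7.png
```

```text
t 9.65 jig xy [-38.7 283.5] z 142.8 yaw-jig -1.02 F [-0.5 -0.6 -0.2] w -0.001085256917480803
-0.06 -0.1641 [] 0.0901
-0.045 -0.1649 [] 0.09
-0.03 -0.165 [] 0.0899
-0.12 x range -0.0935 0.0901
-0.1 x range -0.0939 0.0909
-0.08 x range -0.094 0.0912
-0.06 x range -0.0938 0.0232
-0.04 x range -0.0937 0.024
-0.02 x range -0.0939 0.0856
```

View pics/c7.png

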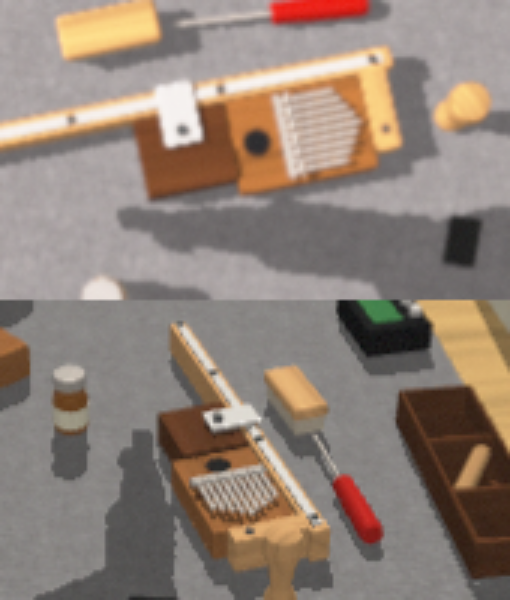

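```bash
python3 -c "
from plant import *
print(job_done())"
```

```text
the job is handed in; nothing more can be done
None
```

The thumb piano is against the back rail and held between the block and the end stop, and I handed the job in at about 9.7 s. `job_done()` gave no verdict, so what follows rests on my own measurements.

I pushed the smaller brown piano to the rail with the open fingers, which also turned it parallel. Then I pushed the block's outer face with the shut fingers until it stopped giving at 15 N, and still at 24 N.

**Final checks:**
- **Rail side:** the piano's near side sits at jig x of about -0.094 along its whole length. That means it is parallel and about flush with the rail.
- **Stop and block:** no gap showed between stop, piano and block. The block's outer face is at y = 0.090, 0.2315 m from the stop face as measured, against 0.232 m expected when closed.
- **Bystanders:** the ones in the last views looked unmoved, but I did not measure them. The dish and drum were outside those crops.
- **Hand:** clear at a height of 0.14 m, with no contact force.

**Disagreements:**
- My jig frame is off by about 1.5 mm along y; the stop face measured -0.1415 against the stated -0.140.
- The tool had picked up a tilt of 2-3° by the end, which raised it a few mm while pushing. I corrected the height but left the tilt.

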